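# Set the storage blocks on a press die

## Task

Get the lower half of the die ready for its upper half to be lowered on for storage: take the two taller round steel blocks out of their bin and stand one upright on each of the die's two round stop blocks, well centred so that it does not overhang. Set them down, do not drop them; leave the shorter blocks and the nuts in their bins and do not disturb the wrench, clamp bar and can.

Things in the scene. Friction and masses are not known exactly. Their poses are not given: they have to be found in the camera images.
- block_tall_1: Plain round steel block (spacer), 36 mm diameter, 75 mm tall, about 0.5 kg, small dark centre hole in each end; stands on end in bin_tall, with its lower end 6 mm above the table; one of the two taller blocks. Loose. Origin at its middle (37.5 mm above its lower end); z along its axis.
- block_tall_2: Plain round steel block (spacer), 36 mm diameter, 75 mm tall, about 0.5 kg, small dark centre hole in each end; stands on end in bin_tall, with its lower end 6 mm above the table; one of the two taller blocks. Loose. Origin at its middle (37.5 mm above its lower end); z along its axis.
- block_short_1: Plain round steel block (spacer), 36 mm diameter, 45 mm tall, about 0.3 kg, small dark centre hole in each end; stands on end in bin_short; one of the two shorter blocks. Loose. Origin at its middle (22.5 mm above its lower end); z along its axis.
- block_short_2: Plain round steel block (spacer), 36 mm diameter, 45 mm tall, about 0.3 kg, small dark centre hole in each end; stands on end in bin_short; one of the two shorter blocks. Loose. Origin at its middle (22.5 mm above its lower end); z along its axis.
- flange_nut_1: Dark steel flange nut, flange 44 mm across, hexagon 37 mm across corners, 30 mm tall, lying flat in bin_nuts, hexagon up. Loose. Origin at the centre of its underside.
- flange_nut_2: Dark steel flange nut, flange 44 mm across, hexagon 37 mm across corners, 30 mm tall, lying flat in bin_nuts, hexagon up. Loose. Origin at the centre of its underside.
- bin_tall: Fixed grey shelf bin holding the two tall round blocks, one towards the front and one towards the back, about 84 mm apart along x. Outside 175 mm (x) x 120 mm (y), walls 3 mm thick; side and far walls 50 mm high, scoop front (local -x) 28 mm high; floor 3 mm thick. Origin under its centre, 3 mm above the table. The three bins stand side by side along y, 122 mm apart, in any order.
- bin_short: Fixed grey shelf bin holding the two short round blocks. Outside 175 mm (x) x 120 mm (y), walls 3 mm thick; side and far walls 50 mm high, scoop front (local -x) 28 mm high; floor 3 mm thick. Origin under its centre, 3 mm above the table. The three bins stand side by side along y, 122 mm apart, in any order.
- bin_nuts: Fixed grey shelf bin holding the two flange nuts. Outside 175 mm (x) x 120 mm (y), walls 3 mm thick; side and far walls 50 mm high, scoop front (local -x) 28 mm high; floor 3 mm thick. Origin under its centre, 3 mm above the table. The three bins stand side by side along y, 122 mm apart, in any order.
- die: Lower half of a press die, fixed, resting on the table's steel balls (8 mm proud). Dark blue shoe 220 mm (x) x 340 mm (y), top 43 mm above the table; on it a steel die block 120 x 130 mm centred at x = -10 mm, top 78 mm above the table, two round stop blocks left and right of it, and two guide posts at the far side. Origin at table height under the shoe's centre; z up.
- post_1 (a point): Centre of the flat top of the left guide post of the die: 32 mm diameter, upright, top 153 mm above the table, at x = +75, y = +135 mm on the die. Fixed.
- post_2 (a point): The same for the right guide post, at x = +75, y = -135 mm on the die.
- stop_1 (a point): Centre of the flat top of the left (local +y) stop block: a fixed steel disc 60 mm in diameter standing 25 mm above the shoe, its top 68 mm above the table, small dark bolt hole in the middle (flat for a block). At x = -35, y = +115 mm on the die. z up.
- stop_2 (a point): The same for the right (local -y) stop block, at x = -35, y = -115 mm on the die.
- wrench: Steel wrench, 170 mm long, lying on the table beyond the bins. Bystander.
- strap_clamp: Dark steel slotted clamp bar, 120 x 36 x 18 mm, lying on the table beyond the bins. Bystander.
- oil_can: Grey can, 56 mm diameter, 130 mm tall, standing on the table. Bystander.
Not all that is in view belongs to the job. What is shaped like the block_tall_1 but pink or turquoise is not meant. Leave any pink look-alike of the block_tall_2 alone.

How it is judged:
At the end, for the whole second after the job is handed in: One tall block stands on each stop block, either on either: its axis within 12 mm of the stop block's centre (no overhang), its lower end on the stop block's top (within 3 mm), upright within 0.05 rad, at rest (((horizontal distance between block_tall_1 and stop_1 below 0.012 m and z of block_tall_1 in the frame of stop_1 between 0.0345 and 0.0405 m and angle between the z axis of each of block_tall_1, block_tall_2 and the z axis of die, either way round below 0.05 rad and linear speed of each of block_tall_1, block_tall_2 below 0.02 m/s and angular speed of each of block_tall_1, block_tall_2 below 0.2 rad/s and horizontal distance between block_tall_2 and stop_2 below 0.012 m and z of block_tall_2 in the frame of stop_2 between 0.0345 and 0.0405 m) or (horizontal distance between block_tall_1 and stop_2 below 0.012 m and z of block_tall_1 in the frame of stop_2 between 0.0345 and 0.0405 m and angle between the z axis of each of block_tall_1, block_tall_2 and the z axis of die, either way round below 0.05 rad and linear speed of each of block_tall_1, block_tall_2 below 0.02 m/s and angular speed of each of block_tall_1, block_tall_2 below 0.2 rad/s and horizontal distance between block_tall_2 and stop_1 below 0.012 m and z of block_tall_2 in the frame of stop_1 between 0.0345 and 0.0405 m))); the robot touches nothing.
It fails at once if a tall block is let go more than 10 mm above a stop block ((contact force between the fingers and block_tall_1 below 0.1 N and horizontal distance between block_tall_1 and stop_1 below 0.04 m and z of block_tall_1 in the frame of stop_1 above 0.0475 m) or (contact force between the fingers and block_tall_1 below 0.1 N and horizontal distance between block_tall_1 and stop_2 below 0.04 m and z of block_tall_1 in the frame of stop_2 above 0.0475 m) or (contact force between the fingers and block_tall_2 below 0.1 N and horizontal distance between block_tall_2 and stop_1 below 0.04 m and z of block_tall_2 in the frame of stop_1 above 0.0475 m) or (contact force between the fingers and block_tall_2 below 0.1 N and horizontal distance between block_tall_2 and stop_2 below 0.04 m and z of block_tall_2 in the frame of stop_2 above 0.0475 m)).
It fails at once if a short block or a nut is moved more than 30 mm (distance of any of block_short_1, block_short_2, flange_nut_1, flange_nut_2 from where it was at the start of the episode above 0.03 m).
It fails at once if the wrench, the clamp bar or the can is moved more than 30 mm (distance of any of wrench, strap_clamp, oil_can from where it was at the start of the episode above 0.03 m).
It also fails if it takes over 59 s, if anything falls off the work surface, if the arm or the gripper's body presses on something with over 40 N, if the wrist force passes 120 N, or if a joint passes its speed limit or range.

## Robot

A 6-joint arm with a two-finger parallel gripper is mounted at the origin on the work surface. World frame = base frame: x ahead of the robot, y to its left, z up, the work surface at z = 0. Lengths are in m, angles in rad, forces in N, time in s.
With the tool pointing down it reaches from about 0.375 to 0.925 m from the base axis. Payload 5.7 kg.
Tool frame: the origin (TCP) lies midway between the tips of the shut fingers; the grasp point (between the pads) lies 19 mm behind it; z points along the fingers, y is the line along which they close (so a half turn about z gives the same grasp; the last joint's range is limited). The gripper opens to 88 mm and grips with 3 to 60 N. Pads are 20 mm wide; open, the fingers measure 115 mm over their backs; the gripper's body (75 mm by 178 mm) begins 61 mm behind the grasp point.
Start: joints at [-1.445, 0.359, 1.51, -0, 1.272, -0.115], TCP at [0.143, -0.583, 0.192] pointing down, gripper open.
Joint ranges: [-2.97, 2.97], [-1.01, 2.36], [0.21, 2.38], [-0.96, 4.11], [0.2, 2.71], [-2.98, 2.98]. Speed limits (rad/s): [2.39, 2.39, 3.14, 3.14, 3.14, 3.14].

## Interface

Orientations are given as a rotation vector (axis times angle).
In Python, from plant import * gives the robot as it stands.
- The arm moves only by the shell command python3 -m handwheel 'ROWS' [OPENING] [FORCE]. ROWS is JSON, a list of rows, each a list of 6 numbers: the shift along the tool's x, y, z in m, then the turn, a rotation vector about the tool's x, y, z in rad. A call has 1 to 5 rows; each row is the pose to reach, as a shift and turn from the pose commanded when the call began, along the tool's axes at that moment; what a row does not reach only later rows make up. A row lasts 1/8 s, in which the tool goes at most 62.5 mm and 10.7 degrees, less where a joint would pass 70% of its speed; a pose out of reach is approached as far as the arm can. A call with a gripper value outside its range is refused whole. OPENING is the closure in counts, from 0 (fully open) to 255 (shut), set as the call begins (- or left out, the last holds). The fingers move at their own pace and stop on an object; FORCE is the grip in N (left out, the last holds). Time passes only in rows, so rows that repeat a pose let the fingers close. It gives the time, the measured TCP pose, the force, the opening and the grip force at its end, in the units of the state.
- get_obs(): the state, without advancing time (a new reading comes with each control period).
- get_image(name): name is "scene" or "top" or "wrist"; returns a dict with "img" (420x560x3 uint8, red, green, blue), "vfov" (degrees; the focal length in pixels is half the picture's height over the tangent of half this angle, whatever the lens; pixels are square), "cx", "cy" (the principal point, pixels), "origin" and "orientation" of the camera in the world; the wrist camera has in their place "tool_from_camera" (4x4, takes a point from camera to tool coordinates, whose origin is the TCP and whose axes are the flange's). Camera axes: x right, y up, looking along -z (the intrinsics and any distortion apply to the point x, -y, -z); pixel columns grow to the right and rows downward; lengths in m; the calibration is good to about 2 mm. The wrist camera is an equidistant fisheye: a pixel r from the principal point sees the ray r / f radians off the axis. A picture is of the moment at which its call begins: read the wrist's pose just before it. There is no depth.
- finish_job(): hands the job in; it is judged then, once.
The state is a dict: "time": time; "q": joint angles; "qvel": joint speeds; "joint_torque": joint torques, N m; "tcp_pos": TCP position; "tool_rot": TCP orientation; "contact_force": force on the tool from outside, world axes, zero at the start; "moment": the same for the moment, N m; "grip_width": finger opening in m; "finger_force": force on a finger pad.
Only numpy, scipy, OpenCV 4.12 (cv2) and the standard library are available. Lean on these libraries where they do the work, as an engineer would, in place of code of your own. Each camera call takes 0.05 s, during which the arm holds its last target. There are 200 camera calls.

## Working session

There is one attempt and no reset: what is moved stays moved. The work goes in short steps, Python scripts to look and compute and a shell command to move; the robot and the scene stay as the last step left them, time stands still between calls to the robot, and variables do not carry over. Pictures are saved under pics/ and viewed, at most 10 in all, crops included, and the job is handed in when it is done.

```bash
mkdir -p pics; ls; python3 - <<'E'
from plant import *
import cv2
o=get_obs();print(o['time'],o['tcp_pos'],o['tool_rot'],o['grip_width'])
for n in('scene','top'):
    d=get_image(n);print(n,d['vfov'],d['cx'],d['cy'],d['origin'],d['orientation'],[k for k in d])
    cv2.imwrite(f'pics/{n}0.png',d['img'][:,:,::-1])
E
```

```text
pics
0.0 [ 0.14297833 -0.58194541  0.19160249] [-3.11700770e+00 -3.77102675e-01  6.82956871e-05] 0.08792143631523405
scene 50.89829636475814 286.58054388283625 210.64616189947068 [0.89279575 0.52836993 1.00752994] [0.23233047 0.77222922 2.48439043] ['img', 'vfov', 'cx', 'cy', 'origin', 'orientation']
top 49.42376009529616 280.5496876994174 210.5779296585273 [0.35322864 0.04192362 1.31584756] [ 0.12401497 -0.15686686 -1.58056323] ['img', 'vfov', 'cx', 'cy', 'origin', 'orientation']
```

View pics/scene0.png

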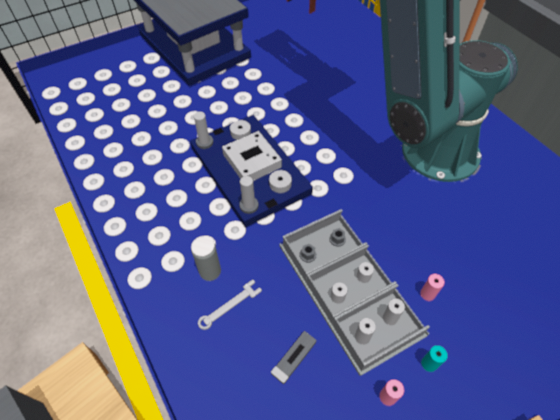

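View pics/top0.png

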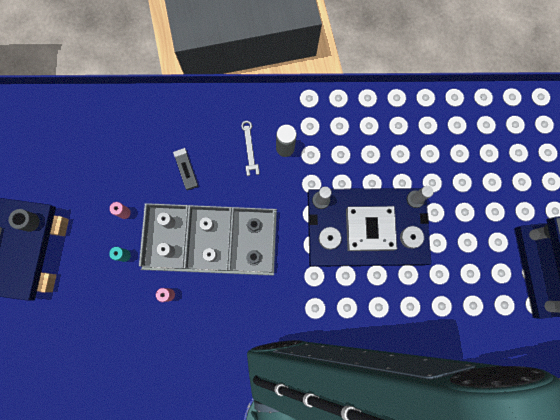

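The top view shows the tall blocks in the leftmost bin, near (163,219) and (163,250). The stops are near (330,238) and (413,237), and the pink and turquoise look-alikes stand outside the bins. In the scene view the tall blocks are near (367,324) and (396,304), and the stops near (240,128) and (280,181).

```bash
cat > h.py <<'E'
from plant import *
import cv2,numpy as np
from scipy.spatial.transform import Rotation as R
def ray(d,u,v):
    f=210/np.tan(np.radians(d['vfov']/2))
    r=R.from_rotvec(d['orientation']).as_matrix()@np.array([(u-d['cx'])/f,-(v-d['cy'])/f,-1])
    return np.array(d['origin']),r
def onplane(d,u,v,z):
    o,r=ray(d,u,v);return o+r*(z-o[2])/r[2]
def hole(img,u,v,w=5):
    "darkness-weighted centroid round a seed"
    g=img.min(2).astype(float)
    for _ in range(3):
        a,b=int(round(u)),int(round(v));p=g[b-w:b+w+1,a-w:a+w+1]
        yy,xx=np.mgrid[b-w:b+w+1,a-w:a+w+1]
        m=np.clip(np.percentile(p,60)-25-p,0,None)*(np.hypot(xx-u,yy-v)<w)
        if m.sum()==0:break
        u,v=(m*xx).sum()/m.sum(),(m*yy).sum()/m.sum()
    return u,v
E
python3 - <<'E'
from h import *
S={'scene':dict(tA=(367,324),tB=(396,304),s1=(281,181),s2=(240,128)),'top':dict(tA=(163,219),tB=(163,249),s1=(330,238),s2=(413,237))}
for n in S:
    d=get_image(n);im=d['img']
    for k,(u,v) in S[n].items():
        p=hole(im,u,v,4);print(n,k,np.round(p,1),np.round(onplane(d,*p,.081 if k[0]=='t' else .068),4))
    c=(im[290:350,340:430] if n=='scene' else im[195:270,130:220])[:,:,::-1]
    cv2.imwrite(f'pics/{n}_crop.png',cv2.resize(c,None,fx=5,fy=5,interpolation=cv2.INTER_NEAREST))
a,b=[cv2.resize(cv2.imread(f'pics/{n}_crop.png'),(400,330)) for n in('scene','top')]
d=get_image('top')['img'][210:265,300:440,::-1]
cv2.imwrite('pics/c1.png',np.vstack([np.hstack([a,b]),cv2.resize(d,(800,270))[:,:]])[:600])
E
```

```text
scene tA [367.  325.2] [0.5584 0.3365 0.081 ]
scene tB [396.3 305.5] [0.475  0.3349 0.081 ]
scene s1 [279.8 178.2] [ 0.5009 -0.1197  0.068 ]
scene s2 [239.7 126.7] [ 0.5    -0.3498  0.068 ]
top tA [162.9 218.1] [0.559  0.3355 0.081 ]
top tB [162.6 248.7] [0.4756 0.3339 0.081 ]
top s1 [329.9 237.4] [ 0.5013 -0.1207  0.068 ]
top s2 [412.7 236.4] [ 0.5009 -0.3507  0.068 ]
```

View pics/c1.png

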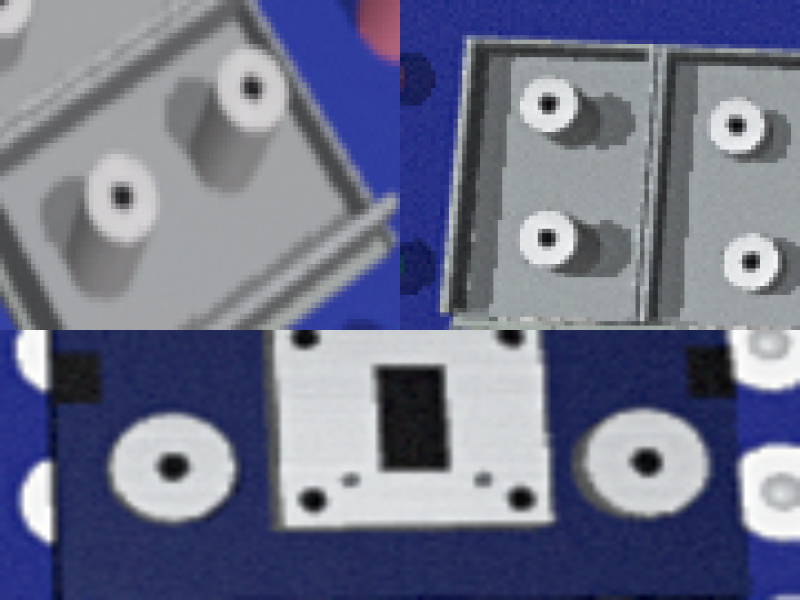

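The two views agree to about 1 mm:

| Item | x | y |
|---|---|---|
| Tall block A | 0.559 | 0.336 |
| Tall block B | 0.475 | 0.334 |
| stop_1 | 0.501 | -0.120 |
| stop_2 | 0.5005 | -0.350 |

I'll turn the tool square to the world axes and travel to B. I'll place the first block on the far stop, stop_2.

```bash
python3 -m handwheel '[[0.052,-0.029,0,0,0,0.05],[0.104,-0.058,0,0,0,0.10],[0.156,-0.087,0,0,0,0.15],[0.208,-0.116,0,0,0,0.20],[0.26,-0.145,0,0,0,0.2408]]' 80 20
python3 -m handwheel '[[0.023,-0.056,0,0,0,0],[0.046,-0.112,0,0,0,0],[0.069,-0.168,0,0,0,0],[0.092,-0.224,0,0,0,0],[0.115,-0.28,0,0,0,0]]'
```

```text
time: 0.88
tcp_pos: [0.3622, -0.3785, 0.1925]
tool_rot: [3.141, -0.003, 0.0]
contact_force: [-0.7, -0.4, -0.4]
grip_width: 0.0602
finger_force: 0.0
time: 1.5
tcp_pos: [0.4766, -0.098, 0.1927]
tool_rot: [3.141, -0.0, 0.001]
contact_force: [-0.5, -1.1, 0.0]
grip_width: 0.0601
finger_force: 0.0
```

```bash
python3 -m handwheel '[[0,-0.06,0,0,0,0],[0,-0.12,0,0,0,0],[0,-0.18,0,0,0,0],[0,-0.24,0,0,0,0],[0,-0.3,0,0,0,0]]'
python3 -m handwheel '[[0,-0.06,0,0,0,0],[0,-0.11,0.02,0,0,0],[-0.001,-0.132,0.04,0,0,0],[-0.001,-0.132,0.06,0,0,0],[-0.001,-0.132,0.06,0,0,0]]'
python3 - <<'E'
from h import *
o=get_obs();print(o['tcp_pos'],o['tool_rot'])
for n in('wrist','top'):
    d=get_image(n);cv2.imwrite(f'pics/{n}1.png',d['img'][:,:,::-1])
    if n=='wrist':print(d['tool_from_camera'],d['vfov'],d['cx'],d['cy'])
E
```

```text
time: 2.12
tcp_pos: [0.4758, 0.2021, 0.1926]
tool_rot: [-3.142, -0.0, -0.001]
contact_force: [0.3, 0.1, 0.3]
grip_width: 0.0604
finger_force: 0.0
time: 2.75
tcp_pos: [0.4732, 0.3307, 0.1304]
tool_rot: [3.139, 0.0, -0.007]
contact_force: [-0.1, -1.2, 0.1]
grip_width: 0.0603
finger_force: 0.0
[0.473209  0.3306854 0.1303754] [ 3.13895621e+00  1.00615447e-04 -6.63628633e-03]
[[-1.08707536e-03  9.51903316e-01  3.06396631e-01  8.44055638e-02]
 [ 9.99998277e-01  1.49589067e-03 -1.09945661e-03  5.41917829e-04]
 [-1.50491226e-03  3.06394908e-01 -9.51903302e-01 -1.91463002e-01]
 [ 0.00000000e+00  0.00000000e+00  0.00000000e+00  1.00000000e+00]] 65.70646984690485 279.7968834936265 207.69487904928093
```

View pics/wrist1.png

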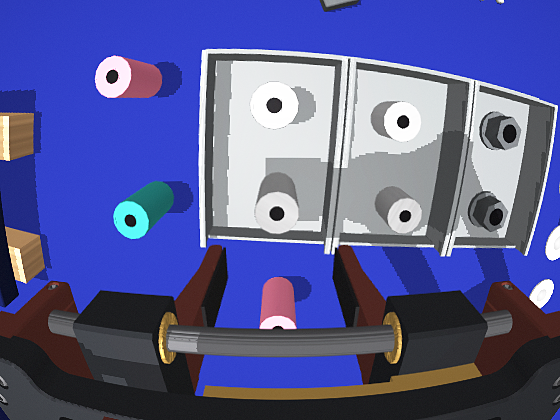

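Wrist view: the near tall block's hole is at (277,213) and the far one's at (274,105), with the fingers straddling the near one. I'll check this by ray.

```bash
cat >> h.py <<'E'
def wrist(d,o,u,v,z):
    f=210/np.tan(np.radians(d['vfov']/2));a,b=u-d['cx'],v-d['cy'];r=np.hypot(a,b);t=r/f
    c=np.array([np.sin(t)*a/r,-np.sin(t)*b/r,-np.cos(t)])
    T=np.array(d['tool_from_camera']);W=R.from_rotvec(o['tool_rot']).as_matrix()
    O=W@T[:3,3]+o['tcp_pos'];D=W@T[:3,:3]@c
    return O+D*(z-O[2])/D[2]
E
python3 - <<'E'
from h import *
o=get_obs();d=get_image('wrist')
print(o['tcp_pos'],o['tool_rot'])
for s in((277,213),(274,105)):
    p=hole(d['img'],*s,8);print(p,wrist(d,o,*p,.081))
E
```

```text
[0.4750139  0.33128208 0.13247493] [ 3.14106012e+00 -1.28978484e-03 -9.92404689e-04]
(np.float64(277.3930502200997), np.float64(214.78845906845856)) [0.47530158 0.33233501 0.081     ]
(np.float64(274.8908491107286), np.float64(107.50143430866324)) [0.5585956  0.33388334 0.081     ]
```

```bash
python3 -m handwheel '[[0,-0.002,0.03,0,0,0],[0,-0.002,0.055,0,0,0],[0,-0.002,0.075,0,0,0],[0,-0.002,0.09,0,0,0],[0,-0.002,0.09,0,0,0]]'
python3 -m handwheel '[[0,0,0,0,0,0],[0,0,0,0,0,0],[0,0,0,0,0,0],[0,0,0,0,0,0],[0,0,0,0,0,0]]' 255 30
```

```text
time: 3.52
tcp_pos: [0.4748, 0.3336, 0.0421]
tool_rot: [3.141, -0.001, -0.002]
contact_force: [-0.9, -0.1, 0.1]
grip_width: 0.0605
finger_force: 0.0
time: 4.15
tcp_pos: [0.4755, 0.3343, 0.0432]
tool_rot: [-3.141, -0.0, -0.002]
contact_force: [-0.7, -1.1, 6.1]
grip_width: 0.0352
finger_force: 30.0
```

```bash
python3 -m handwheel '[[0,0,-0.01,0,0,0],[0,0,-0.04,0,0,0],[0,0,-0.08,0,0,0],[0,0,-0.11,0,0,0],[0,0,-0.12,0,0,0]]'
python3 -m handwheel '[[0.002,0.03,0,0,0,0],[0.005,0.08,0,0,0,0],[0.007,0.135,0,0,0,0],[0.010,0.19,0,0,0,0],[0.012,0.245,0,0,0,0]]'
python3 -m handwheel '[[0.002,0.055,0,0,0,0],[0.005,0.11,0,0,0,0],[0.007,0.165,0,0,0,0],[0.010,0.22,0,0,0,0],[0.012,0.275,0,0,0,0]]'
python3 -m handwheel '[[0.001,0.055,0,0,0,0],[0.0015,0.1,0,0,0,0],[0.0015,0.14,0,0,0,0],[0.0015,0.16,0,0,0,0],[0.0015,0.163,0,0,0,0]]'
python3 - <<'E'
from h import *
o=get_obs();print(o['tcp_pos'],o['tool_rot'],o['grip_width'],o['finger_force'],o['contact_force'])
d=get_image('wrist');cv2.imwrite('pics/wrist2.png',d['img'][:,:,::-1])
E
```

```text
time: 4.78
tcp_pos: [0.4755, 0.3347, 0.1641]
tool_rot: [-3.14, -0.0, -0.003]
contact_force: [0.3, 0.2, -5.2]
grip_width: 0.0352
finger_force: 30.0
time: 5.4
tcp_pos: [0.4857, 0.0876, 0.1613]
tool_rot: [-3.141, -0.001, 0.004]
contact_force: [1.4, -0.8, -4.8]
grip_width: 0.035
finger_force: 30.0
time: 6.02
tcp_pos: [0.4978, -0.187, 0.1611]
tool_rot: [-3.14, 0.0, 0.003]
contact_force: [1.1, 0.9, -5.2]
grip_width: 0.0352
finger_force: 30.0
time: 6.65
tcp_pos: [0.4999, -0.3489, 0.1613]
tool_rot: [-3.14, 0.002, 0.002]
contact_force: [0.3, 0.2, -5.7]
grip_width: 0.035
finger_force: 30.0
[ 0.49989667 -0.34890048  0.16133733] [-3.13985780e+00  2.13910861e-03  2.03820062e-03] 0.035006180833940415 29.977465867996216 [ 0.25533648  0.20675076 -5.65026854]
```

View pics/wrist2.png

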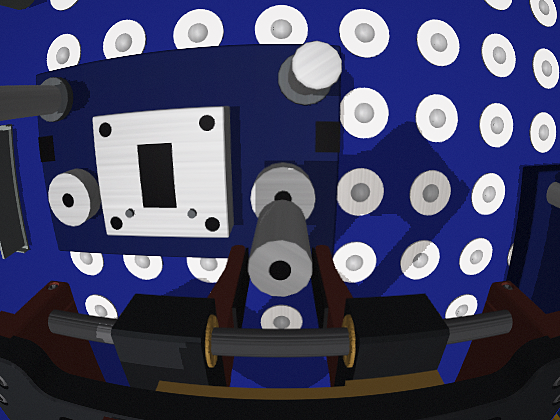

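The block is held straight, with its hole at (280,268), and the stop sits below it around (283,190). I'll check the ray positions while starting the descent.

```bash
python3 - <<'E'
from h import *
o=get_obs();d=get_image('wrist')
p=hole(d['img'],280,269,13);print(o['tcp_pos'],p,wrist(d,o,*p,.199),wrist(d,o,283,198,.068))
c,s=d['img'].min(2),None
# stop disc outline: leftmost/rightmost bright columns at rows 185-200
for v in(186,192,198):
    x=np.where(c[v,235:330]>110)[0]+235;print(v,x.min(),x.max(),wrist(d,o,x.min(),v,.068),wrist(d,o,x.max(),v,.068))
E
python3 -m handwheel '[[0.0005,0.001,0.015,0,0,0],[0.0005,0.001,0.030,0,0,0],[0.0005,0.001,0.042,0,0,0],[0.0005,0.001,0.048,0,0,0],[0.0005,0.001,0.048,0,0,0]]'
```

```text
[ 0.49996775 -0.34815767  0.16152181] (np.float64(279.6727784410711), np.float64(269.95087838990275)) [ 0.49972649 -0.34885039  0.199     ] [ 0.50180684 -0.35178526  0.068     ]
186 254 312 [ 0.51317439 -0.32555054  0.068     ] [ 0.51311662 -0.37803939  0.068     ]
192 252 314 [ 0.50755665 -0.32359329  0.068     ] [ 0.50748806 -0.38001461  0.068     ]
198 251 315 [ 0.50187565 -0.32252703  0.068     ] [ 0.50179764 -0.3810974   0.068     ]
time: 7.38
tcp_pos: [0.5007, -0.3495, 0.1138]
tool_rot: [-3.141, -0.0, 0.001]
contact_force: [0.5, -0.3, -4.7]
grip_width: 0.035
finger_force: 30.0
```

```bash
python3 -m handwheel '[[0,0.001,0.002,0,0,0],[0,0.001,0.004,0,0,0],[0,0.001,0.0055,0,0,0],[0,0.001,0.0065,0,0,0],[0,0.001,0.0065,0,0,0]]'
python3 -m handwheel '[[0,0,0.0005,0,0,0],[0,0,0.001,0,0,0],[0,0,0.001,0,0,0]]'
python3 -m handwheel '[[0,0,0.0005,0,0,0],[0,0,0.001,0,0,0],[0,0,0.001,0,0,0]]'
```

```text
time: 8.0
tcp_pos: [0.5009, -0.3508, 0.1079]
tool_rot: [-3.141, 0.0, 0.0]
contact_force: [-0.6, 0.1, -4.6]
grip_width: 0.0349
finger_force: 30.0
time: 8.38
tcp_pos: [0.501, -0.3508, 0.1069]
tool_rot: [-3.141, -0.0, 0.0]
contact_force: [-0.0, -0.4, -4.6]
grip_width: 0.0354
finger_force: 30.0
time: 8.75
tcp_pos: [0.5009, -0.3508, 0.1059]
tool_rot: [-3.141, 0.0, 0.0]
contact_force: [-0.1, 0.4, -4.2]
grip_width: 0.0349
finger_force: 30.0
```

```bash
python3 -m handwheel '[[0,0,0.0005,0,0,0],[0,0,0.0008,0,0,0],[0,0,0.0008,0,0,0]]'
python3 -m handwheel '[[0,0,0.0004,0,0,0],[0,0,0.0008,0,0,0],[0,0,0.0008,0,0,0]]'
```

```text
time: 9.12
tcp_pos: [0.5011, -0.3509, 0.1053]
tool_rot: [3.142, -0.0, 0.0]
contact_force: [0.4, -0.5, -3.6]
grip_width: 0.0349
finger_force: 30.0
time: 9.5
tcp_pos: [0.5014, -0.3511, 0.1051]
tool_rot: [3.141, -0.0, 0.002]
contact_force: [-1.0, 1.0, 5.4]
grip_width: 0.0348
finger_force: 30.0
```

Contact is confirmed: the vertical force went from -5 to +5 N. I'll release, retreat straight up, then look.

```bash
python3 -m handwheel '[[0,0,0,0,0,0],[0,0,0,0,0,0],[0,0,0,0,0,0],[0,0,0,0,0,0]]' 80 20
python3 -m handwheel '[[0,0,-0.02,0,0,0],[0,0,-0.05,0,0,0],[0,0,-0.08,0,0,0],[0,0,-0.10,0,0,0],[0,0,-0.10,0,0,0]]'
python3 - <<'E'
from h import *
o=get_obs();print(o['tcp_pos'],o['tool_rot'])
d=get_image('wrist');cv2.imwrite('pics/wrist3.png',d['img'][:,:,::-1])
E
```

```text
time: 10.0
tcp_pos: [0.501, -0.3508, 0.1042]
tool_rot: [-3.141, 0.0, 0.0]
contact_force: [-0.5, -0.5, -0.9]
grip_width: 0.0601
finger_force: 0.0
time: 10.62
tcp_pos: [0.502, -0.3517, 0.2059]
tool_rot: [3.139, 0.0, 0.004]
contact_force: [-0.4, -0.0, 0.2]
grip_width: 0.0604
finger_force: 0.0
[ 0.50199182 -0.35170934  0.20593784] [3.13929331e+00 9.52924621e-06 4.21101263e-03]
```

View pics/wrist3.png

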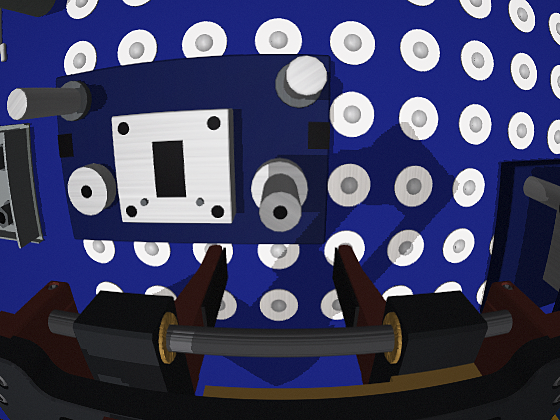

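The first block stands upright on stop_2, with its hole at (280,211), centred over the disc. Now the far tall block, A, at (0.5585, 0.335).

```bash
python3 -m handwheel '[[0.005,-0.056,0,0,0,0],[0.01,-0.112,0,0,0,0],[0.015,-0.168,0,0,0,0],[0.02,-0.224,0,0,0,0],[0.025,-0.28,0,0,0,0]]'
python3 -m handwheel '[[0.005,-0.056,0,0,0,0],[0.01,-0.112,0,0,0,0],[0.015,-0.168,0,0,0,0],[0.02,-0.224,0,0,0,0],[0.025,-0.28,0,0,0,0]]'
python3 -m handwheel '[[0.005,-0.056,0.02,0,0,0],[0.0075,-0.1,0.05,0,0,0],[0.0075,-0.124,0.07,0,0,0],[0.0075,-0.126,0.07,0,0,0],[0.0075,-0.126,0.07,0,0,0]]'
python3 - <<'E'
from h import *
o=get_obs();d=get_image('wrist')
print(o['tcp_pos'],o['tool_rot'])
p=hole(d['img'],277,214,8);print(p,wrist(d,o,*p,.081))
E
```

```text
time: 11.3
tcp_pos: [0.525, -0.0689, 0.2029]
tool_rot: [-3.141, 0.001, 0.003]
contact_force: [0.4, 0.2, 0.4]
grip_width: 0.0602
finger_force: 0.0
time: 11.92
tcp_pos: [0.55, 0.2108, 0.2027]
tool_rot: [3.141, 0.0, -0.003]
contact_force: [0.7, 0.7, 0.7]
grip_width: 0.0601
finger_force: 0.0
time: 12.55
tcp_pos: [0.5588, 0.3339, 0.1348]
tool_rot: [3.141, -0.001, 0.0]
contact_force: [0.1, 0.2, 0.4]
grip_width: 0.0603
finger_force: 0.0
[0.55879074 0.33394566 0.13475142] [ 3.14099168e+00 -7.95911297e-04  1.37595488e-04]
(np.float64(278.6422986032392), np.float64(214.19426886203388)) [0.55882554 0.33401115 0.081     ]
```

```bash
python3 -m handwheel '[[0,-0.001,0.03,0,0,0],[0,-0.001,0.055,0,0,0],[0,-0.001,0.077,0,0,0],[0,-0.001,0.092,0,0,0],[0,-0.001,0.092,0,0,0]]'
python3 -m handwheel '[[0,0,0,0,0,0],[0,0,0,0,0,0],[0,0,0,0,0,0],[0,0,0,0,0,0],[0,0,0,0,0,0]]' 255 30
python3 -m handwheel '[[0,0,-0.01,0,0,0],[0,0,-0.04,0,0,0],[0,0,-0.08,0,0,0],[0,0,-0.11,0,0,0],[0,0,-0.12,0,0,0]]'
```

```text
time: 13.22
tcp_pos: [0.5584, 0.3351, 0.0422]
tool_rot: [3.141, -0.002, -0.001]
contact_force: [-0.2, -0.5, -0.8]
grip_width: 0.0602
finger_force: 0.0
time: 13.85
tcp_pos: [0.5591, 0.3363, 0.0432]
tool_rot: [-3.141, -0.0, -0.002]
contact_force: [-0.0, -2.0, 6.2]
grip_width: 0.0347
finger_force: 30.0
time: 14.48
tcp_pos: [0.559, 0.3367, 0.164]
tool_rot: [-3.14, -0.0, -0.003]
contact_force: [-0.1, -0.9, -5.9]
grip_width: 0.035
finger_force: 30.0
```

```bash
python3 -m handwheel '[[-0.004,0.03,0,0,0,0],[-0.011,0.085,0,0,0,0],[-0.018,0.14,0,0,0,0],[-0.025,0.195,0,0,0,0],[-0.032,0.25,0,0,0,0]]'
python3 -m handwheel '[[-0.007,0.055,0,0,0,0],[-0.014,0.11,0,0,0,0],[-0.021,0.165,0,0,0,0],[-0.025,0.2,0,0,0,0],[-0.026,0.2055,0,0,0,0]]'
python3 -m handwheel '[[0,0,0.015,0,0,0],[0,0,0.030,0,0,0],[0,0,0.042,0,0,0],[0,0,0.048,0,0,0],[0,0,0.048,0,0,0]]'
python3 - <<'E'
from h import *
o=get_obs();d=get_image('wrist')
print(o['tcp_pos'],o['tool_rot'],o['contact_force'])
p=hole(d['img'],280,269,13);print(p,wrist(d,o,*p,o['tcp_pos'][2]+.038))
cv2.imwrite('pics/wrist4.png',d['img'][:,:,::-1])
E
```

```text
time: 15.1
tcp_pos: [0.5248, 0.0846, 0.161]
tool_rot: [-3.142, -0.001, 0.004]
contact_force: [1.4, 0.3, -5.4]
grip_width: 0.0349
finger_force: 30.0
time: 15.72
tcp_pos: [0.4993, -0.1211, 0.1612]
tool_rot: [-3.141, 0.005, 0.003]
contact_force: [-0.5, 0.8, -5.4]
grip_width: 0.0351
finger_force: 30.0
time: 16.35
tcp_pos: [0.5002, -0.1188, 0.1138]
tool_rot: [-3.141, -0.001, 0.002]
contact_force: [0.2, -0.2, -5.5]
grip_width: 0.0348
finger_force: 30.0
[ 0.50020089 -0.11884557  0.11376099] [-3.14105321e+00 -9.05793889e-04  1.76661601e-03] [ 0.17615767 -0.1990734  -5.52795417]
(np.float64(279.6304818624797), np.float64(270.14361126150516)) [ 0.5001214  -0.11946137  0.15176099]
```

View pics/wrist4.png

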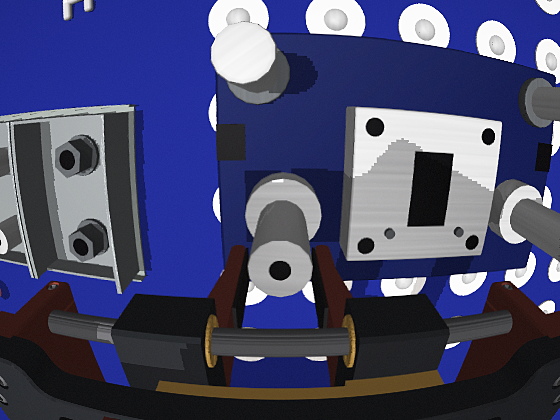

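The second block (hole at 280,270) hangs just above stop_1, about 1 mm off in x and y. I'll correct that and lower it.

```bash
python3 -m handwheel '[[0.001,0.0015,0.002,0,0,0],[0.001,0.0015,0.004,0,0,0],[0.001,0.0015,0.0055,0,0,0],[0.001,0.0015,0.007,0,0,0],[0.001,0.0015,0.007,0,0,0]]'
python3 -m handwheel '[[0,0,0.0005,0,0,0],[0,0,0.001,0,0,0],[0,0,0.001,0,0,0]]'
python3 -m handwheel '[[0,0,0.0004,0,0,0],[0,0,0.0008,0,0,0],[0,0,0.0008,0,0,0]]'
```

```text
time: 17.02
tcp_pos: [0.5014, -0.1208, 0.1073]
tool_rot: [-3.141, 0.0, 0.0]
contact_force: [0.7, 0.3, -5.9]
grip_width: 0.0353
finger_force: 30.0
time: 17.4
tcp_pos: [0.5015, -0.1208, 0.1063]
tool_rot: [-3.141, -0.0, 0.0]
contact_force: [0.3, -1.4, -5.5]
grip_width: 0.0348
finger_force: 30.0
time: 17.77
tcp_pos: [0.5015, -0.1208, 0.1055]
tool_rot: [-3.141, 0.0, 0.0]
contact_force: [-0.3, -1.3, -5.2]
grip_width: 0.0348
finger_force: 30.0
```

```bash
python3 -m handwheel '[[0,0,0.0004,0,0,0],[0,0,0.0008,0,0,0],[0,0,0.0008,0,0,0]]'
python3 -m handwheel '[[0,0,0.0002,0,0,0],[0,0,0.0004,0,0,0],[0,0,0.0004,0,0,0]]'
```

```text
time: 18.15
tcp_pos: [0.5019, -0.121, 0.1052]
tool_rot: [3.141, 0.0, 0.001]
contact_force: [-0.3, 0.4, 0.6]
grip_width: 0.0353
finger_force: 30.0
time: 18.52
tcp_pos: [0.5021, -0.1211, 0.1051]
tool_rot: [3.141, 0.0, 0.002]
contact_force: [-0.9, 0.1, 5.7]
grip_width: 0.0348
finger_force: 30.0
```

```bash
python3 -m handwheel '[[0,0,0,0,0,0],[0,0,0,0,0,0],[0,0,0,0,0,0],[0,0,0,0,0,0]]' 80 20
python3 -m handwheel '[[0,0,-0.02,0,0,0],[0,0,-0.05,0,0,0],[0,0,-0.09,0,0,0],[0,0,-0.13,0,0,0],[0,0,-0.13,0,0,0]]'
python3 -m handwheel '[[-0.02,-0.05,0,0,0,0],[-0.04,-0.1,0,0,0,0],[-0.05,-0.15,0,0,0,0],[-0.05,-0.18,0,0,0,0],[-0.05,-0.18,0,0,0,0]]'
python3 - <<'E'
from h import *
for n in('top','scene'):
    d=get_image(n);im=d['img']
    cv2.imwrite(f'pics/{n}9.png',im[:,:,::-1])
    f=210/np.tan(np.radians(d['vfov']/2));M=R.from_rotvec(d['orientation']).as_matrix()
    for s in((.501,-.1205),(.5005,-.351)):
        c=M.T@(np.array([*s,.143])-d['origin']);u,v=d['cx']-f*c[0]/c[2],d['cy']+f*c[1]/c[2]
        p=hole(im,u,v,5);print(n,np.round([u,v],1),p,onplane(d,*p,.143))
E
```

```text
time: 19.02
tcp_pos: [0.5015, -0.1208, 0.1043]
tool_rot: [-3.141, 0.0, 0.0]
contact_force: [0.5, 0.3, -0.1]
grip_width: 0.0603
finger_force: 0.0
time: 19.65
tcp_pos: [0.5038, -0.1217, 0.2375]
tool_rot: [3.139, 0.0, 0.01]
contact_force: [0.3, 0.1, 0.4]
grip_width: 0.0601
finger_force: 0.0
time: 20.27
tcp_pos: [0.4503, 0.0607, 0.2332]
tool_rot: [-3.141, -0.005, 0.003]
contact_force: [-0.7, -0.4, -0.5]
grip_width: 0.0599
finger_force: 0.0
top [333.4 234.1] (np.float64(334.1348944591029), np.float64(235.0788258575198)) [ 0.49837457 -0.1222838   0.143     ]
top [421.6 233.1] (np.float64(421.8669928825623), np.float64(232.85186832740214)) [ 0.50106656 -0.3516188   0.143     ]
scene [279.5 159.8] (np.float64(281.50629874025196), np.float64(155.1751649670066)) [ 0.48820957 -0.13130356  0.143     ]
scene [237.3 107.3] (np.float64(233.5340685309177), np.float64(103.77274517526585)) [ 0.50253787 -0.36960503  0.143     ]
```

View pics/scene9.png

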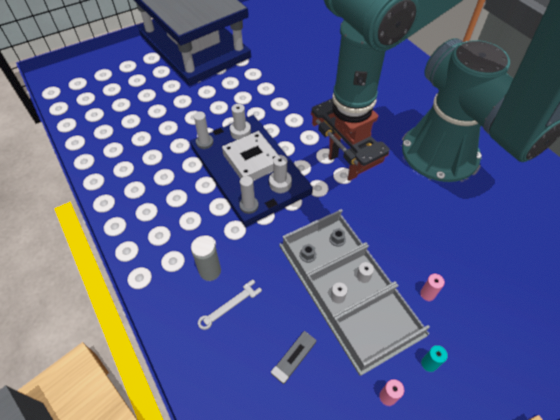

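View pics/top9.png

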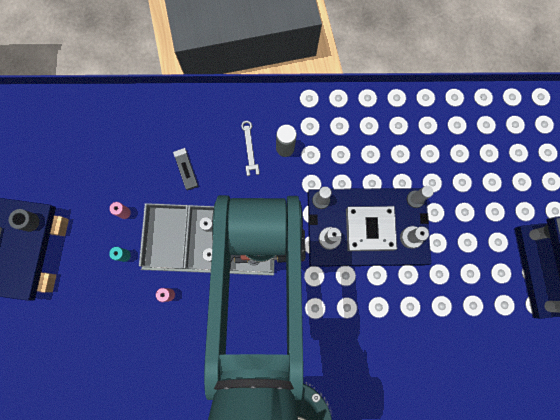

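Both tall blocks stand upright and centred on the stops: about (333,234) and (422,233) in the top view, within 3 mm. The other items haven't moved and the arm is clear.

```bash
python3 -c "
from plant import *
print(finish_job())"
```

```text
the job is handed in; nothing more can be done
None
```

I handed the job in with one tall block standing upright on each stop block, within about 3 mm of centre in the top view, each set down under force contact; the short blocks, nuts, wrench, clamp bar and can look unmoved (no verdict was returned).

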